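# Tip the turned balls into the lacquer bowl

## Robot

A 6-joint arm with a two-finger parallel gripper is mounted at the origin on the work surface. World frame = base frame: x ahead of the robot, y to its left, z up, the work surface at z = 0. Lengths are in m, angles in rad, forces in N, time in s.
With the tool pointing down it reaches from about 0.35 to 0.975 m from the base axis. Payload 4.9 kg.
Tool frame: the origin (TCP) lies between the finger pads; the fingertips stand 22 mm ahead of it and the grasp point (between the pads) lies 3 mm ahead of it; z points along the fingers, y is the line along which they close (so a half turn about z gives the same grasp; the last joint's range is limited). The gripper opens to 85 mm and grips with 20 to 120 N. Pads are 22 mm wide; open, the fingers measure 114 mm over their backs; the gripper's body (76 mm by 85 mm) begins 54 mm behind the grasp point. The pads swing forward as they close: fully open they stand 13 mm farther back than shut.
Start: joints at [-1.441, 0.053, 1.613, -0, 1.476, -0.119], TCP at [0.154, -0.606, 0.253] pointing down, gripper open.
Joint ranges: [-3.01, 3.01], [-1.01, 2.22], [0.06, 2.58], [-1.02, 4.17], [0.09, 2.62], [-3.14, 3.14]. Speed limits (rad/s): [2.57, 2.57, 3.14, 3.14, 3.14, 3.14].

## Interface

Orientations are given as a unit quaternion [w, x, y, z].
In Python, from plant import state, grab_frame, get_calibration, job_done, recognise, regions_of gives the robot as it stands.
- The arm moves only by the tool apply_moves, never from a script. Its argument "targets" is a list of rows, each an object with "translation": the shift along the tool's x, y, z normalised to -1 to 1, where 1 is 100 mm, a list of three; "twist": the turn about the tool's z normalised to -1 to 1, where 1 is 0.1 rad; "hand": the opening, from 0 (shut) to 1 (fully open). A call has 1 to 8 rows; each row shifts and turns the commanded pose from where the row before left it, along the tool's axes as they then stand; what a row does not reach is not made up. A row lasts 1/10 s, in which the tool goes at most 50 mm and 8.59 degrees, less where a joint would pass 70% of its speed; a pose out of reach is approached as far as the arm can. A call with a number of a shift or a turn outside -1 to 1 is refused whole. A call with a gripper value outside its range is refused whole. The fingers move at their own pace and stop on an object; the grip force is fixed at half the most. Time passes only in rows, so rows that do not move let the fingers close. It gives the time, the measured TCP pose, the force, the opening and the grip force at its end, in the units of the state.
- state(): the state, without advancing time (a new reading comes with each control period).
- grab_frame(name): name is "side" or "top" or "wrist"; returns the picture (384x512x3 uint8, red, green, blue); there is no depth.
- get_calibration(name): a dict with "camera_matrix" (3x3 intrinsics, pixels), "pose" (4x4, takes a point from camera to world coordinates). Camera axes: x right, y up, looking along -z (the intrinsics and any distortion apply to the point x, -y, -z); pixel columns grow to the right and rows downward; lengths in m; the calibration is good to about 2 mm. A picture is of the moment at which its call begins: read the wrist's pose just before it. get_calibration takes no time and is no camera call; for the wrist camera it gives the pose at the moment of the call.
- job_done(): hands the job in; it is judged then, once.
Trained networks look in the newest picture that a camera, given by its name, has taken for a name from the list of things; names that differ only in an ending like _2 or _b are one class to them, and where a whole thing is asked for, a point or a joint stands for the part that bears it (a point fixed in the world has none). Each returns a list of dicts, best first, with "score" (0 to 1); they miss things now and then, are a little off and sometimes report something else, mostly with a low value. They report only what shows in the picture. A call takes as long as a camera call. They do not tell look-alikes from the thing itself.
- recognise(camera, query): "point" ([x, y, z] in m, in world coordinates, good to about 4 mm: the middle of the surface that is visible of it).
- regions_of(camera, query): "pixels" (384x512 bool, what is visible of it).
The state is a dict: "time": time; "joint_pos": joint angles; "joint_vel": joint speeds; "joint_efforts": joint torques, N m; "tool_pos": TCP position; "tool_rot": TCP orientation; "contact_force": force on the tool from outside, world axes, zero at the start; "ft_torque": the same for the moment, N m; "gripper_width": opening from 0.0 (shut) to 1.0 (fully open); "grasp_force": force on a finger pad.
Only numpy, scipy, OpenCV 4.12 (cv2) and the standard library are available. Lean on these libraries where they do the work, as an engineer would, in place of code of your own. Each camera call takes 0.05 s, during which the arm holds its last target. There are 200 camera calls.

## Task

Take the lid off the red bowl and lay it flat on the middle of the folded paper pad. Then pick up the scoop by its handle, bring its pouring lip inside the edge of the red bowl and close to the rim (a finger's width or two above it) before tipping, so that none of the four wooden balls can bounce out, and tip all four into the bowl. Stand the empty scoop upright on the bench, clear of the other things, and do not shift the bowls, bottle, brush jar or spatula.

Things in the scene. Friction and masses are not known exactly. Their poses are not given: they have to be found in the camera images.
- red_bowl: round open bowl, glossy red, 140 mm across the rim, 75 mm high, wall 4 mm, loose, 0.6 kg; origin at the centre of its underside, z up. It starts covered by the lid. Red bowl, black bowl and paper pad change places from run to run.
- black_bowl: the same bowl in black (140 mm across, 75 mm high), empty, loose, without a lid, a bystander; origin at the centre of its underside
- pad_top (a point): folded pad of pale paper, rigid, fixed, 170 x 170 mm and 6 mm thick; this point is the centre of its upper face
- lid_knob (a point): round flat wooden lid, 156 mm across, 8 mm thick, 0.14 kg, lying loose on the red bowl, with a dark round knob on top: 30 mm in diameter, 30 mm tall, its top 48 mm above the lid's underside, a 10 mm gap with a thin neck under it. This point is the knob's centre, 33 mm above the lid's underside; z is the lid's upward normal
- scoop_grip (a point): the dark handle of the pale wooden scoop: a straight flat bar at its back, 14 mm thick across y, 26 mm wide, leaning back (to -x) 30 degrees from the scoop's upright; take it across its 14 mm with the tool leaning along it. The point is on the bar's axis, 24 mm below its upper end, 99 mm behind the scoop's centre and 90.2 mm above its underside. Axes: the scoop's own, x to the lip, z up
- scoop_center (a point): middle of the scoop, 21 mm above its underside, same axes. Open-topped, open-fronted tray 130 mm long (x), 70 mm wide (y), 0.15 kg; sides 42, back 45, floor 5 mm (flat, but the last 45 mm rise at 20 degrees to the lip: balls start to roll out when it is tipped nose-down a good 20 degrees, all leave by about 45). z vertical: tray level
- scoop_lip (a point): middle of the scoop's pouring lip, its upper edge: 65 mm ahead (+x) of the scoop's centre and 21.4 mm above its underside; axes as for the handle
- ball0_center (a point): turned wooden ball 1 of 4, 30 mm in diameter, 12 g, yellow wood, starts in the scoop; its centre
- ball1_center (a point): turned wooden ball 2 of 4, 30 mm in diameter, 12 g, yellow wood, starts in the scoop; its centre
- ball2_center (a point): turned wooden ball 3 of 4, 30 mm in diameter, 12 g, yellow wood, starts in the scoop; its centre
- ball3_center (a point): turned wooden ball 4 of 4, 30 mm in diameter, 12 g, yellow wood, starts in the scoop; its centre
- bottle: amber bottle, 64 mm in diameter, 200 mm tall, loose, a bystander; origin at the centre of its underside
- brush_jar: blue jar 76 mm across and 100 mm high with three brushes upright in it, 205 mm tall in all and at most 90 mm across, loose, a bystander; origin at the centre of its underside. Bottle and jar change places from run to run
- spatula: spatula with a steel blade and dark handle, 200 mm long, lying flat on the bench, at most 30 mm high, a bystander; origin under its middle, x along it
Things that resemble listed ones, but are neither listed nor needed, are in the scene too. Leave any purple look-alike of the part that bears scoop_grip alone.

How it is judged:
By the outcome, as a careful person would: the job done as asked, in the order asked, and still so for the second after the job is handed in, with the robot touching nothing.
It also fails if it takes over 72 s, if anything falls off the work surface, if the arm or the gripper's body presses on something with over 40 N, if the wrist force passes 120 N, or if a joint passes its speed limit or range.

## Working session

There is one attempt and no reset: what is moved stays moved. The work goes in short steps, Python scripts to look and compute and a tool call to move; the robot and the scene stay as the last step left them, time stands still between calls to the robot, and variables do not carry over. Pictures are saved under pics/ and viewed, at most 10 in all, crops included, and the job is handed in when it is done.

Besides the shell and the picture viewer there is one more tool, called after "Request:" by a JSON object that holds its "fn" and its "kwargs". apply_moves: Moves the arm, as the interface text tells. Its arguments: {"type":"object","properties":{"targets":{"type":"array"}},"required":["targets"]}

```bash
mkdir -p pics; ls
cat > look.py <<'E'
import numpy as np, cv2
from plant import *
def save(cam,name,crop=None,scale=1):
    im=grab_frame(cam)[:,:,::-1]
    if crop: x0,y0,x1,y1=crop; im=im[y0:y1,x0:x1]
    im=cv2.resize(im,None,fx=scale,fy=scale,interpolation=cv2.INTER_CUBIC)
    cv2.imwrite('pics/'+name+'.png',im)
def px(cam,p):
    c=get_calibration(cam);T=np.linalg.inv(np.array(c['pose']));q=T[:3,:3]@np.array(p)+T[:3,3]
    q=np.array(c['camera_matrix'])@np.array([q[0],-q[1],-q[2]]);return q[:2]/q[2]
def ray(cam,uv,z):
    c=get_calibration(cam);P=np.array(c['pose']);d=np.linalg.inv(np.array(c['camera_matrix']))@np.array([uv[0],uv[1],1.])
    d=P[:3,:3]@np.array([d[0],-d[1],-d[2]]);o=P[:3,3];return o+d*(z-o[2])/d[2]
E
python3 - <<'E'
from look import *
np.set_printoptions(precision=4,suppress=True)
A=grab_frame('top');B=grab_frame('side')
cv2.imwrite('pics/a.png',cv2.resize(A[:,:,::-1],(800,600)));cv2.imwrite('pics/b.png',cv2.resize(B[:,:,::-1],(800,600)))
for cam in('top','side'):
    print(cam,np.array(get_calibration(cam)['pose'])[:3,3])
    for n in['red_bowl','black_bowl','pad_top','lid_knob','scoop_grip','scoop_center','scoop_lip','ball0_center','bottle','brush_jar','spatula']:
        for d in recognise(cam,n)[:5]: print(n,np.round(d['point'],3),round(d['score'],2),px(cam,d['point']).round())
print(state())
E
```

```text
pics
top [ 0.3052 -0.11    1.5461]
black_bowl [0.562 0.266 0.033] 0.8 [141. 172.]
pad_top [0.459 0.056 0.007] 0.83 [211. 204.]
lid_knob [0.659 0.046 0.081] 0.63 [211. 135.]
scoop_grip [ 0.529 -0.306  0.015] 0.76 [327. 178.]
scoop_grip [ 0.188 -0.309  0.011] 0.61 [333. 290.]
scoop_grip [ 0.326 -0.518  0.017] 0.59 [400. 242.]
scoop_grip [0.459 0.055 0.006] 0.43 [211. 204.]
scoop_center [ 0.188 -0.308  0.013] 0.93 [333. 289.]
scoop_center [ 0.325 -0.518  0.017] 0.75 [400. 242.]
scoop_center [ 0.534 -0.296  0.02 ] 0.67 [324. 176.]
scoop_lip [ 0.191 -0.308  0.011] 0.95 [333. 288.]
scoop_lip [ 0.529 -0.302  0.017] 0.72 [326. 177.]
scoop_lip [ 0.329 -0.521  0.016] 0.58 [401. 240.]
scoop_lip [ 0.507 -0.28   0.029] 0.2 [319. 184.]
ball0_center [ 0.48  -0.311  0.028] 0.49 [330. 193.]
bottle [0.757 0.209 0.126] 0.58 [153. 100.]
brush_jar [ 0.69  -0.134  0.065] 0.97 [270. 124.]
spatula [ 0.697 -0.287 -0.   ] 0.88 [318. 126.]
side [0.0318 0.7128 0.8429]
red_bowl [0.62  0.088 0.05 ] 0.67 [166. 228.]
red_bowl [0.455 0.066 0.007] 0.22 [228. 261.]
black_bowl [0.58  0.242 0.037] 0.97 [138. 280.]
pad_t
[... 844 characters left out ...]

bottle [0.747 0.232 0.103] 0.61 [ 80. 229.]
bottle [ 0.692 -0.286  0.004] 0.3 [225. 160.]
brush_jar [ 0.677 -0.114  0.082] 0.75 [195. 169.]
spatula [ 0.691 -0.286  0.005] 0.6 [225. 160.]
{'time': 1.2, 'joint_pos': array([-1.441 ,  0.0527,  1.6129, -0.    ,  1.476 , -0.119 ]), 'joint_vel': array([-0.0003,  0.0009, -0.0001, -0.0019,  0.0001, -0.    ]), 'joint_efforts': array([  0.0014, -39.3685, -37.046 ,   0.    ,   0.0006,  -0.    ]), 'tool_pos': array([ 0.1539, -0.6057,  0.2533]), 'tool_rot': array([ 0.    ,  0.9923,  0.1241, -0.    ]), 'contact_force': array([ 0.2479, -0.1755, -0.2032]), 'ft_torque': array([0.0225, 0.0269, 0.0349]), 'grasp_force': 0.0, 'gripper_width': 1.0000132581794752}
```

View pics/a.png

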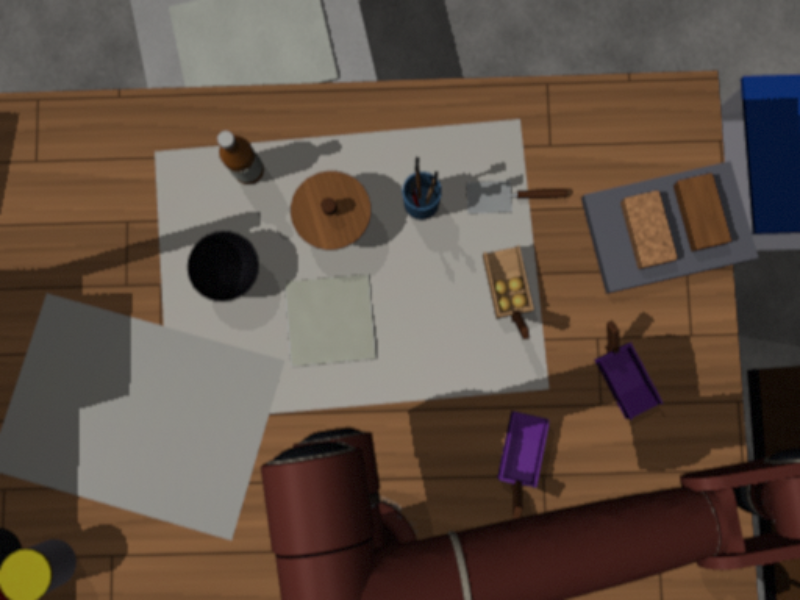

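View pics/b.png

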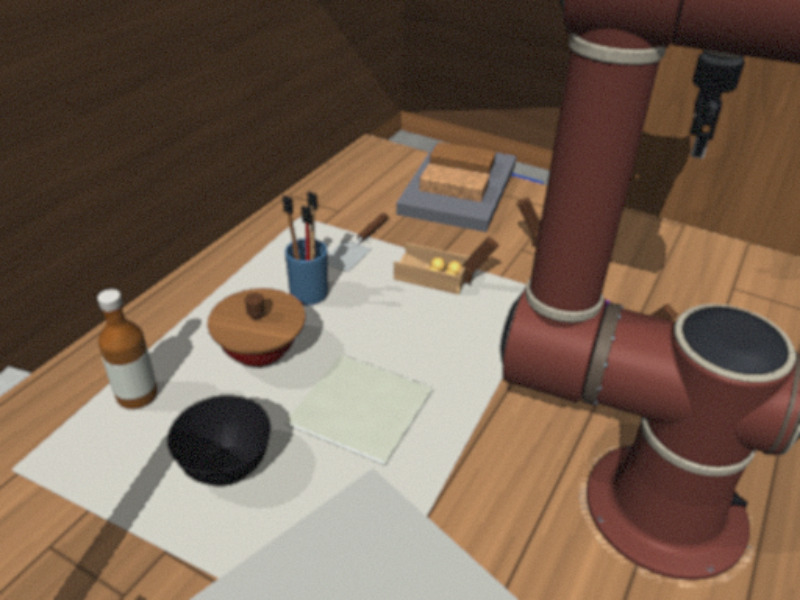

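The top view (800x600 scale) shows three scoops. One is pale wood with yellow balls at (508,283), its handle at (520,323), and two are purple at (628,380) and (524,450). The pale one fits, because it is the only wooden one and it holds the balls. The lid is at (331,210) with its knob at (331,207), the pad at (333,320), the bottle at (240,160) and the jar at (422,195).

Next I'll refine the positions and confirm the scoop in an enlarged crop.

Run:
```python
from look import *
np.set_printoptions(precision=4,suppress=True)
A=grab_frame('top');B=grab_frame('side')
t=cv2.resize(A[145:225,280:380][:,:,::-1],(500,400),interpolation=cv2.INTER_CUBIC)
s=cv2.resize(B[140:200,240:340][:,:,::-1],(500,300),interpolation=cv2.INTER_CUBIC)
im=np.zeros((400,800,3),np.uint8);im[:320,:400]=cv2.resize(t,(400,320));im[:240,400:]=cv2.resize(s,(400,240));cv2.imwrite('pics/c.png',im)
for cam,n,z in[('top','pad_top',.006),('top','lid_knob',.123),('side','lid_knob',.108),('side','pad_top',.006),('top','red_bowl',.083),('top','scoop_grip',.09),('side','scoop_grip',.09),('top','ball0_center',.02),('top','black_bowl',.075),('side','scoop_center',.02),('top','scoop_center',.042)]:
  for d in regions_of(cam,n)[:3]:
    m=d['pixels'];v,u=np.nonzero(m);c,(w,h),a=cv2.minAreaRect(np.c_[u,v].astype(np.float32))
    print(cam,n,round(d['score'],2),m.sum(),np.round(c),np.round((w,h,a)),ray(cam,(u.mean(),v.mean()),z),ray(cam,c,z))
```

```text
top pad_top 0.77 2978 [211. 204.] [55. 55. 85.] [0.4583 0.0562 0.006 ] [0.4584 0.0567 0.006 ]
top lid_knob 0.98 2070 [211. 134.] [51. 51. 63.] [0.6524 0.0392 0.123 ] [0.6524 0.0397 0.123 ]
side lid_knob 0.92 2063 [164. 204.] [41. 63. 90.] [0.6354 0.0718 0.108 ] [0.6349 0.0713 0.108 ]
side pad_top 0.64 3772 [229. 259.] [79. 58. 22.] [0.4512 0.0634 0.006 ] [0.4564 0.0603 0.006 ]
top red_bowl 0.61 844 [326. 188.] [60. 25. 77.] [ 0.5102 -0.2906  0.083 ] [ 0.4891 -0.2937  0.083 ]
top scoop_grip 0.94 958 [327. 188.] [61. 25. 77.] [ 0.506  -0.2926  0.09  ] [ 0.4869 -0.2934  0.09  ]
top scoop_grip 0.82 1270 [333. 296.] [26. 65. 10.] [ 0.1914 -0.3021  0.09  ] [ 0.1745 -0.2972  0.09  ]
top scoop_grip 0.77 1338 [398. 236.] [62. 27. 62.] [ 0.3284 -0.5008  0.09  ] [ 0.3424 -0.4935  0.09  ]
side scoop_grip 0.88 1179 [285. 171.] [34. 67. 86.] [ 0.4674 -0.224   0.09  ] [ 0.4555 -0.2259  0.09  ]
side scoop_grip 0.63 214 [339. 141.] [30. 10. 69.] [ 0.3944 -0.4593  0.09  ] [ 0.3874 -0.4495  0.09  ]
side scoop_grip 0.57 100 [424. 199.] [14.  9.  9.] [ 0.0971 -0.3029  0.09  ] [ 0.0987 -0.3056  0.09  ]
top black_bowl 0.77 1686 [142. 169.] [45. 45. 53.] [0.5618 0.2528 0.075 ] [0.5618 0.253  0.075 ]
side scoop_center 0.8 1273 [285. 171.] [35. 67. 87.] [ 0.5066 -0.3129  0.02  ] [ 0.496  -0.3143  0.02  ]
side scoop_center 0.67 203 [340. 141.] [30.  9. 72.] [ 0.4253 -0.5655  0.02  ] [ 0.4182 -0.5562  0.02  ]
side scoop_center 0.59 98 [425. 201.] [10. 13. 56.] [ 0.1019 -0.3995  0.02  ] [ 0.1019 -0.3921  0.02  ]
top scoop_center 0.94 889 [326. 188.] [60. 25. 79.] [ 0.5161 -0.2943  0.042 ] [ 0.4948 -0.2965  0.042 ]
top scoop_center 0.94 1203 [398. 236.] [60. 26. 62.] [ 0.3288 -0.514   0.042 ] [ 0.3428 -0.5061  0.042 ]
top scoop_center 0.59 1314 [333. 297.] [26. 66. 11.] [ 0.1873 -0.3084  0.042 ] [ 0.1688 -0.3031  0.042 ]
```

View pics/c.png

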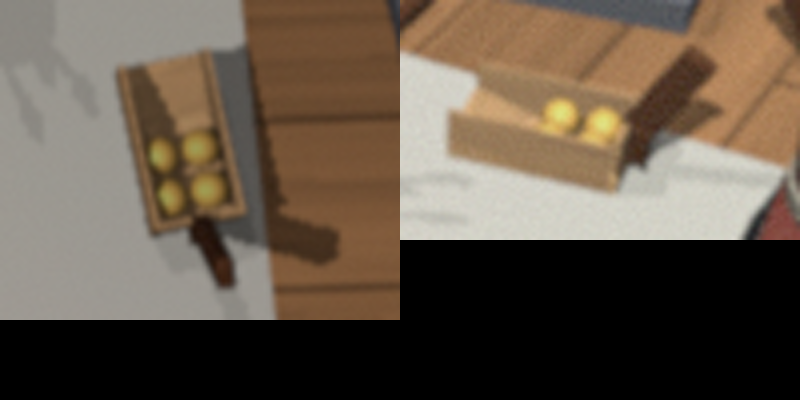

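Request:
{"fn": "apply_moves", "kwargs": {"targets": [{"translation":[0,0,-0.3],"twist":0,"hand":1},{"translation":[0.3,0,-0.2],"twist":0,"hand":1}]}}

```text
time: 2.05
tool_pos: [0.181, -0.5991, 0.3041]
tool_rot: [0.0, 0.993, 0.122, -0.001]
contact_force: [1.4, -0.1, -0.1]
gripper_width: 0.996
grasp_force: 0.0
```

The crop confirms it: the pale wooden scoop, tray at crop (180,140), holds four yellow balls, and its dark handle runs back to (228,282). Now I'll move over the lid.

Request:
{"fn": "apply_moves", "kwargs": {"targets": [{"translation":[0.37,-0.292,0],"twist":0,"hand":1},{"translation":[0.37,-0.292,0],"twist":0,"hand":1},{"translation":[0.37,-0.292,0],"twist":0,"hand":1},{"translation":[0.37,-0.292,0],"twist":0,"hand":1},{"translation":[0.37,-0.292,0],"twist":0,"hand":1},{"translation":[0.37,-0.292,0],"twist":0,"hand":1},{"translation":[0.37,-0.292,0],"twist":0,"hand":1},{"translation":[0.37,-0.292,0],"twist":0,"hand":1}]}}

```text
time: 2.85
tool_pos: [0.4132, -0.2974, 0.3036]
tool_rot: [0.0, 0.992, 0.124, 0.0]
contact_force: [0.0, -0.8, -0.3]
gripper_width: 1.003
grasp_force: 0.0
```

Request:
{"fn": "apply_moves", "kwargs": {"targets": [{"translation":[0.37,-0.292,0],"twist":0,"hand":1},{"translation":[0.37,-0.292,0],"twist":0,"hand":1},{"translation":[0.37,-0.292,0],"twist":0,"hand":1},{"translation":[0.37,-0.292,0],"twist":0,"hand":1},{"translation":[0.37,-0.292,0],"twist":0,"hand":1},{"translation":[0.37,-0.292,0],"twist":0,"hand":1},{"translation":[0.37,-0.292,0],"twist":0,"hand":1},{"translation":[0.37,-0.292,0],"twist":0,"hand":1},{"translation":[0,0,0],"twist":0,"hand":1}]}}

```text
invalid input
```

Run:
```python
from look import *
np.set_printoptions(precision=4,suppress=True)
print(get_calibration('wrist')['pose'],get_calibration('wrist')['camera_matrix'])
A=grab_frame('wrist');np.save('w1.npy',A);np.savez('w1c',P=get_calibration('wrist')['pose'])
cv2.imwrite('pics/d.png',A[:,:,::-1])
for n in['scoop_grip','scoop_center','scoop_lip','ball0_center']:
  for d in recognise('wrist',n)[:4]: print(n,np.round(d['point'],3),round(d['score'],2),px('wrist',d['point']).round())
```

```text
[[ 0.2461  0.9195  0.3065  0.4921]
 [-0.9692  0.2332  0.0785 -0.2765]
 [ 0.0007 -0.3164  0.9486  0.426 ]
 [ 0.      0.      0.      1.    ]] [[333.3997   0.     259.5372]
 [  0.     333.3997 186.1349]
 [  0.       0.       1.    ]]
scoop_grip [ 0.179 -0.31   0.011] 0.91 [230. 299.]
scoop_grip [ 0.528 -0.301  0.01 ] 0.74 [290.  51.]
scoop_center [ 0.18  -0.307  0.016] 0.65 [227. 299.]
scoop_center [ 0.532 -0.298  0.014] 0.59 [287.  45.]
scoop_lip [ 0.524 -0.302  0.017] 0.97 [288.  52.]
scoop_lip [ 0.181 -0.312  0.018] 0.73 [229. 299.]
scoop_lip [ 0.341 -0.517  0.015] 0.56 [402. 233.]
ball0_center [ 0.478 -0.312  0.035] 0.83 [286.  94.]
```

View pics/d.png

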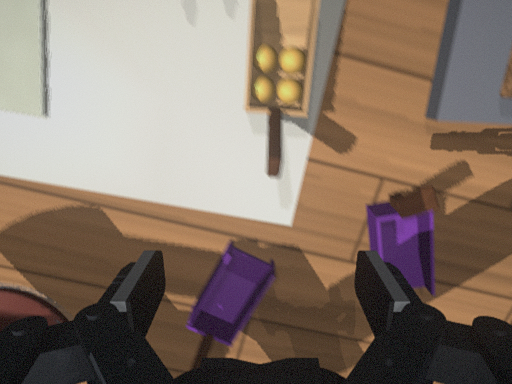

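Request:
{"fn": "apply_moves", "kwargs": {"targets": [{"translation":[0.37,-0.292,0],"twist":0,"hand":1},{"translation":[0.37,-0.292,0],"twist":0,"hand":1},{"translation":[0.37,-0.292,0],"twist":0,"hand":1},{"translation":[0.37,-0.292,0],"twist":0,"hand":1},{"translation":[0.37,-0.292,0],"twist":0,"hand":1},{"translation":[0.37,-0.292,0],"twist":0,"hand":1},{"translation":[0.37,-0.292,0],"twist":0,"hand":1},{"translation":[0,0,0],"twist":0,"hand":1}]}}

```text
time: 3.9
tool_pos: [0.615, -0.0352, 0.3025]
tool_rot: [-0.001, 0.992, 0.125, -0.0]
contact_force: [-0.5, -1.1, 0.4]
gripper_width: 0.999
grasp_force: 0.0
```

Run:
```python
from look import *
np.set_printoptions(precision=4,suppress=True)
P=get_calibration('wrist')
A=grab_frame('wrist');cv2.imwrite('pics/e.png',A[:,:,::-1])
for n,z in[('lid_knob',.083),('pad_top',.006),('red_bowl',.06)]:
  for d in regions_of('wrist',n)[:2]:
    m=d['pixels'];v,u=np.nonzero(m);print(n,round(d['score'],2),m.sum(),u.mean(),v.mean(),u.min(),u.max(),v.min(),v.max(),ray('wrist',(u.mean(),v.mean()),z))
    if n=='lid_knob':
      g=A.max(2);k=(g<70)&m;nn,l,st,ce=cv2.connectedComponentsWithStats(k.astype(np.uint8))
      for i in range(1,nn):
        if st[i,4]>80: print('dark',st[i],ce[i],ray('wrist',ce[i],.115))
print(state()['tool_pos'])
```

```text
lid_knob 0.89 20358 193.34772570979467 88.33554376657825 115 272 7 170 [0.6636 0.0426 0.083 ]
dark [186  80  27  30 244] [201.9508  94.9508] [0.6626 0.0285 0.115 ]
pad_top 0.56 12376 169.61586942469296 227.6322721396251 104 237 167 296 [0.4666 0.0534 0.006 ]
[ 0.6127 -0.039   0.3031]
```

View pics/e.png

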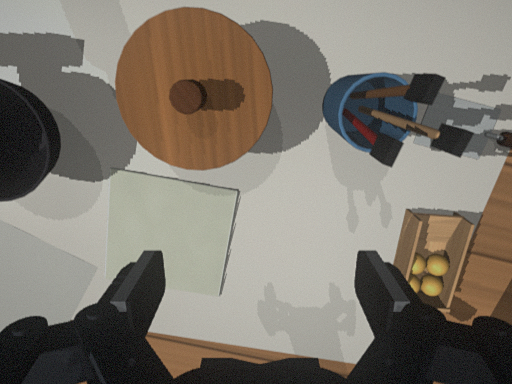

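The wrist view shows the lid centred at (193,88) with its knob at (188,96), and the pad at (172,230). The jar is at (370,112), well clear of the fingers. Now I'll descend on the knob.

Request:
{"fn": "apply_moves", "kwargs": {"targets": [{"translation":[0.335,-0.335,0.1],"twist":0,"hand":1},{"translation":[0.335,-0.335,0.3],"twist":0,"hand":1},{"translation":[0,0,0.4],"twist":0,"hand":1},{"translation":[0,0,0.4],"twist":0,"hand":1},{"translation":[0,0,0.35],"twist":0,"hand":1},{"translation":[0,0,0.2],"twist":0,"hand":1},{"translation":[0,0,0.13],"twist":0,"hand":1},{"translation":[0,0,0],"twist":0,"hand":1}]}}

```text
time: 4.9
tool_pos: [0.6575, 0.0384, 0.1166]
tool_rot: [-0.0, 0.992, 0.123, -0.002]
contact_force: [0.4, 0.5, 0.8]
gripper_width: 1.002
grasp_force: 0.0
```

Run:
```python
from look import *
save('wrist','f')
print(state()['tool_pos'],px('wrist',[.661,.0425,.123]))
```

```text
[0.65861555 0.03865675 0.11855287] [253.65493282 276.49758349]
```

View pics/f.png

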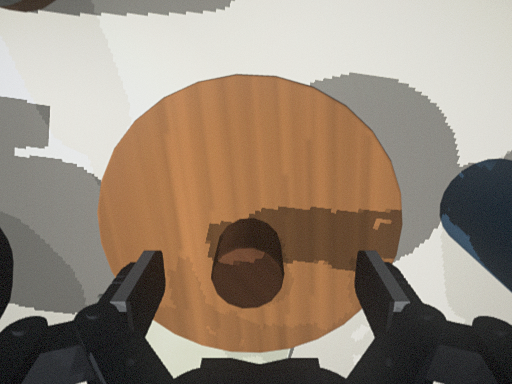

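The knob's top is centred at (249,275), between the fingers. I'll close on it and lift.

Request:
{"fn": "apply_moves", "kwargs": {"targets": [{"translation":[0.01,-0.04,0.04],"twist":0,"hand":1},{"translation":[0,0,0],"twist":0,"hand":0},{"translation":[0,0,0],"twist":0,"hand":0},{"translation":[0,0,0],"twist":0,"hand":0},{"translation":[0,0,0],"twist":0,"hand":0},{"translation":[0,0,0],"twist":0,"hand":0},{"translation":[0,0,0],"twist":0,"hand":0}]}}

```text
time: 5.65
tool_pos: [0.6593, 0.044, 0.1154]
tool_rot: [0.0, 0.992, 0.124, 0.001]
contact_force: [-0.2, 0.0, 2.9]
gripper_width: 0.33
grasp_force: 59.4
```

Request:
{"fn": "apply_moves", "kwargs": {"targets": [{"translation":[0,0,-0.15],"twist":0,"hand":0},{"translation":[0,0,-0.25],"twist":0,"hand":0},{"translation":[-0.3,-0.1,0],"twist":0,"hand":0},{"translation":[-0.4,-0.127,0],"twist":0,"hand":0},{"translation":[-0.4,-0.127,0],"twist":0,"hand":0},{"translation":[-0.4,-0.127,0],"twist":0,"hand":0},{"translation":[-0.4,-0.127,0],"twist":0,"hand":0},{"translation":[0,0,0],"twist":0,"hand":0}]}}

```text
time: 6.45
tool_pos: [0.454, 0.0567, 0.1522]
tool_rot: [-0.001, 0.992, 0.124, -0.003]
contact_force: [-0.5, 0.9, -2.0]
gripper_width: 0.331
grasp_force: 59.2
```

Run:
```python
from look import *
np.set_printoptions(precision=4,suppress=True)
print(state()['tool_pos'])
grab_frame('top');grab_frame('side')
for cam,n,z in[('top','red_bowl',.075),('side','red_bowl',.075),('top','lid_knob',.126)]:
  for d in regions_of(cam,n)[:2]:
    m=d['pixels'];v,u=np.nonzero(m);c,(w,h),a=cv2.minAreaRect(np.c_[u,v].astype(np.float32))
    print(cam,n,round(d['score'],2),m.sum(),np.round(c),np.round((w,h,a)),ray(cam,(u.mean(),v.mean()),z),ray(cam,c,z))
```

```text
[0.454  0.0567 0.1522]
top red_bowl 0.88 1637 [211. 133.] [45. 45. 45.] [0.6644 0.0446 0.075 ] [0.6655 0.0443 0.075 ]
side red_bowl 0.82 2060 [164. 211.] [46. 55. 90.] [0.6478 0.0592 0.075 ] [0.6465 0.062  0.075 ]
top lid_knob 0.27 1588 [212. 134.] [43. 45. 90.] [0.6511 0.0399 0.126 ] [0.6522 0.0382 0.126 ]
```

Request:
{"fn": "apply_moves", "kwargs": {"targets": [{"translation":[0.04,0.01,0.3],"twist":0,"hand":0},{"translation":[0,0,0.35],"twist":0,"hand":0},{"translation":[0,0,0.2],"twist":0,"hand":0},{"translation":[0,0,0.12],"twist":0,"hand":0},{"translation":[0,0,0.05],"twist":0,"hand":0},{"translation":[0,0,0],"twist":0,"hand":0}]}}

```text
time: 7.3
tool_pos: [0.4645, 0.0561, 0.0526]
tool_rot: [-0.0, 0.992, 0.124, -0.0]
contact_force: [0.7, -0.1, -1.2]
gripper_width: 0.332
grasp_force: 59.2
```

Request:
{"fn": "apply_moves", "kwargs": {"targets": [{"translation":[-0.03,0,0.03],"twist":0,"hand":0},{"translation":[0,0,0.03],"twist":0,"hand":0},{"translation":[0,0,0],"twist":0,"hand":0}]}}

```text
time: 7.6
tool_pos: [0.4611, 0.0554, 0.0469]
tool_rot: [0.0, 0.992, 0.124, 0.0]
contact_force: [-0.4, 0.1, -1.4]
gripper_width: 0.338
grasp_force: 59.2
```

Still no contact. A little lower, then release and rise.

Request:
{"fn": "apply_moves", "kwargs": {"targets": [{"translation":[0,0,0.015],"twist":0,"hand":0},{"translation":[0,0,0],"twist":0,"hand":0}]}}

```text
time: 7.8
tool_pos: [0.4614, 0.0554, 0.0463]
tool_rot: [0.0, 0.992, 0.124, 0.0]
contact_force: [-3.0, 0.2, 6.1]
gripper_width: 0.334
grasp_force: 60.0
```

Request:
{"fn": "apply_moves", "kwargs": {"targets": [{"translation":[0,0,0],"twist":0,"hand":1},{"translation":[0,0,0],"twist":0,"hand":1},{"translation":[0,0,0],"twist":0,"hand":1},{"translation":[0,0,0],"twist":0,"hand":1},{"translation":[0,0,-0.2],"twist":0,"hand":1},{"translation":[0,0,-0.45],"twist":0,"hand":1},{"translation":[0,0,-0.45],"twist":0,"hand":1},{"translation":[0,0,-0.45],"twist":0,"hand":1}]}}

```text
time: 8.6
tool_pos: [0.4605, 0.0554, 0.2014]
tool_rot: [-0.0, 0.992, 0.124, -0.0]
contact_force: [0.6, -0.3, 0.1]
gripper_width: 1.001
grasp_force: 0.0
```

Run:
```python
from look import *
np.set_printoptions(precision=4,suppress=True)
print(state()['tool_pos'])
# old wrist frame: tray rim corners & handle, refine by dark mask
z=np.load('w1c.npz')['P'];K=np.array(get_calibration('wrist')['camera_matrix']);A=np.load('w1.npy')
def r(uv,h):
    d=np.linalg.inv(K)@np.array([uv[0],uv[1],1.]);d=z[:3,:3]@np.array([d[0],-d[1],-d[2]]);o=z[:3,3];return o+d*(h-o[2])/d[2]
sub=A[105:185,255:300].max(2)<75
v,u=np.nonzero(sub);v+=105;u+=255
for y in range(110,180,6): 
    s=u[v==y]; print(y,s.min() if len(s) else 0,s.max() if len(s) else 0,end=' | ')
print()
for n,p,h in[('back L',(247,110),.045),('back R',(309,115),.045),('handle end',(274,173),.111),('handle root',(275,113),.03),('sideL far',(248,0),.042),('sideR far',(323,0),.042)]: print(n,r(p,h))
S=grab_frame('top')
for d in regions_of('top','lid_knob')[:3]:
    v,u=np.nonzero(d['pixels']);print('lid',d['score'],ray('top',(u.mean(),v.mean()),.014))
```

```text
[0.4605 0.0554 0.2014]
110 278 279 | 116 279 280 | 122 279 279 | 128 279 279 | 134 276 279 | 140 274 279 | 146 278 279 | 152 0 0 | 158 0 0 | 164 0 0 | 170 0 0 | 176 0 0 | 
back L [ 0.4566 -0.2659  0.045 ]
back R [ 0.4689 -0.3347  0.045 ]
handle end [ 0.4111 -0.3071  0.111 ]
handle root [ 0.46   -0.2981  0.03  ]
sideL far [ 0.5638 -0.2402  0.042 ]
sideR far [ 0.5831 -0.3146  0.042 ]
lid 0.73 [0.4432 0.0363 0.014 ]
lid 0.67 [0.7909 0.2312 0.014 ]
lid 0.27 [0.5728 0.2716 0.014 ]
```

Request:
{"fn": "apply_moves", "kwargs": {"targets": [{"translation":[-0.15,0.43,0],"twist":0,"hand":1},{"translation":[-0.15,0.43,0],"twist":0,"hand":1},{"translation":[-0.15,0.43,0],"twist":0,"hand":1},{"translation":[-0.15,0.43,0],"twist":0,"hand":1},{"translation":[-0.15,0.43,0],"twist":0,"hand":1},{"translation":[-0.15,0.43,0],"twist":0,"hand":1},{"translation":[-0.15,0.43,0],"twist":0,"hand":1},{"translation":[-0.15,0.43,0],"twist":0.6,"hand":1}]}}

```text
time: 9.5
tool_pos: [0.4285, -0.3093, 0.1991]
tool_rot: [-0.0, 0.996, 0.093, -0.0]
contact_force: [1.0, -0.6, 0.3]
gripper_width: 0.999
grasp_force: 0.0
```

Run:
```python
from look import *
np.set_printoptions(precision=4,suppress=True)
grab_frame('wrist')
print(state()['tool_pos'],state()['tool_rot'],px('wrist',[.4294,-.3066,.09]))
save('wrist','g')
for n in['scoop_grip','scoop_center']:
  for d in recognise('wrist',n)[:2]: print(n,np.round(d['point'],3),round(d['score'],2),px('wrist',d['point']).round())
x=np.array([.983,.185,0]);y=np.array([-.185,.983,0]);c=np.array([.5267,-.288,0])
for n,a in[('grip',(-.099,0,.09)),('end',(-.111,0,.111)),('bL',(-.065,.035,.045)),('bR',(-.065,-.035,.045)),('fL',(.065,.035,.042)),('fR',(.065,-.035,.042))]:print(n,px('wrist',c+a[0]*x+a[1]*y+np.array([0,0,a[2]])))
S=grab_frame('top')
for d in regions_of('top','lid_knob')[:3]:
    v,u=np.nonzero(d['pixels']);print('lid',d['score'],len(u),ray('top',(u.mean(),v.mean()),.014))
```

```text
[ 0.4277 -0.315   0.1995] [ 0.0023  0.9959  0.09   -0.0007] [249.0011 187.2123]
scoop_grip [ 0.36  -0.491  0.026] 0.83 [424. 264.]
scoop_grip [ 0.514 -0.299  0.008] 0.75 [267.  69.]
scoop_center [ 0.226 -0.315  0.011] 0.97 [233. 333.]
scoop_center [ 0.514 -0.303  0.017] 0.71 [273.  71.]
grip [258.6063 190.3843]
end [258.4658 216.99  ]
bL [216.6904 133.7697]
bR [301.0378 133.8819]
fL [209.9675 -48.4865]
fR [307.9318 -48.4338]
lid 0.61 2012 [0.4649 0.0548 0.014 ]
```

View pics/g.png

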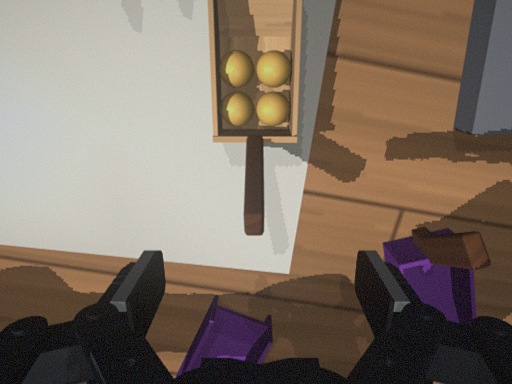

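The handle spans (245–263, 137–234), about 6 px left of the fingers' midline at u=260. The tray is square to the tool, so the yaw is right. Checking the steady pose before descending.

Run:
```python
from look import *
from scipy.spatial.transform import Rotation as Ro
np.set_printoptions(precision=4,suppress=True)
grab_frame('wrist');s=state();q=s['tool_rot'];R=Ro.from_quat(np.r_[q[1:],q[0]])
for h in(.09,.111):print(ray('wrist',(254,192) if h==.09 else (254,222),h))
print(s['tool_pos'],q,px('wrist',s['tool_pos']),R.inv().apply(np.array([.425,-.305,.093])-s['tool_pos']))
```

```text
[ 0.428  -0.3016  0.09  ]
[ 0.4138 -0.3047  0.111 ]
[ 0.4294 -0.3064  0.1995] [-0.0004  0.9955  0.095  -0.0002] [261.3429 277.0009] [-0.004  -0.0021  0.1065]
```

Request:
{"fn": "apply_moves", "kwargs": {"targets": [{"translation":[-0.03,-0.04,0.2],"twist":0,"hand":1},{"translation":[0,0,0.35],"twist":0,"hand":1},{"translation":[0,0,0.3],"twist":0,"hand":1},{"translation":[0,0,0.16],"twist":0,"hand":1},{"translation":[0,0,0.05],"twist":0,"hand":0.35},{"translation":[0,0,0],"twist":0,"hand":0.35},{"translation":[0,0,0],"twist":0,"hand":0.35},{"translation":[0,0,0],"twist":0,"hand":0.35}]}}

```text
time: 10.65
tool_pos: [0.4265, -0.3047, 0.0957]
tool_rot: [0.001, 0.996, 0.094, 0.001]
contact_force: [-0.1, -0.3, 0.2]
gripper_width: 0.356
grasp_force: 0.0
```

Run:
```python
from look import *
np.set_printoptions(precision=4,suppress=True)
save('wrist','h');s=state();print(s['tool_pos'],s['tool_rot'],px('wrist',s['tool_pos']))
```

```text
[ 0.4264 -0.3047  0.0956] [0.001  0.9955 0.0944 0.0009] [261.2722 276.9839]
```

View pics/h.png

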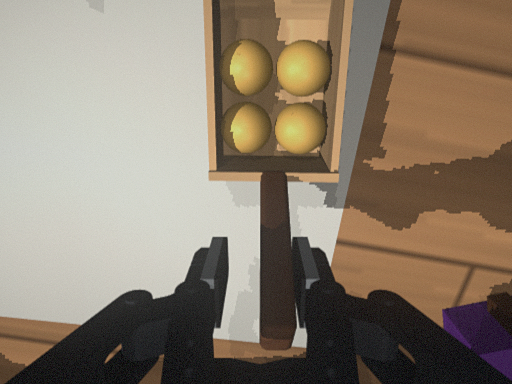

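The handle sits at u≈277 but the fingers' midline is at 260, about 7 mm off. I'll shift +y and close gently.

Request:
{"fn": "apply_moves", "kwargs": {"targets": [{"translation":[0,0.07,0.02],"twist":0,"hand":0.35},{"translation":[0,0,0],"twist":0,"hand":0.35},{"translation":[0,0,0],"twist":0,"hand":0},{"translation":[0,0,0],"twist":0,"hand":0},{"translation":[0,0,0],"twist":0,"hand":0},{"translation":[0,0,0],"twist":0,"hand":0}]}}

```text
time: 11.3
tool_pos: [0.427, -0.3113, 0.0922]
tool_rot: [0.0, 0.996, 0.094, 0.0]
contact_force: [-0.1, -1.1, -0.8]
gripper_width: 0.153
grasp_force: 58.7
```

Request:
{"fn": "apply_moves", "kwargs": {"targets": [{"translation":[0,0,-0.05],"twist":0,"hand":0},{"translation":[0,0,-0.1],"twist":0,"hand":0},{"translation":[0,0,0],"twist":0,"hand":0}]}}

```text
time: 11.6
tool_pos: [0.4276, -0.3116, 0.1087]
tool_rot: [0.001, 0.996, 0.094, 0.001]
contact_force: [0.4, 0.6, -1.8]
gripper_width: 0.155
grasp_force: 58.4
```

```bash
cat > pitch.py <<'E'
from look import *
from scipy.spatial.transform import Rotation as Ro
np.set_printoptions(precision=4,suppress=True)
# convex parts in scoop frame relative to the grip point (x fwd,y left,z up)
G=np.array([-.099,0,.0902])
def box(xs,zs,h): return np.array([[x,y,z] for (x,z) in zip(xs,zs) for y in(-h,h)])-G
TRAY=box([-.065,-.065,.02,.065,.065],[0,.045,0,.0164,.042],.035)
a=np.array([-.5,.866]);n=np.array([.866,.5]);g=np.array([-.099,.0902])
H=[g+a*t+n*s for t in(.024,-.07) for s in(-.013,.013)]
HAND=box([h[0] for h in H],[h[1] for h in H],.007)
def pose(s,th,dy=0):
    q=s['tool_rot'];R=Ro.from_quat(np.r_[q[1:],q[0]]).as_matrix()
    xt=R[:,0];z=-R[:,2];y=np.cross(z,xt);B=np.c_[xt,y,z]
    return s['tool_pos']+.003*R[:,2], B@Ro.from_euler('y',th,degrees=True).as_matrix()
def fit(cams=('side','wrist'),grid=np.arange(-20,80,2)):
    out={}
    for cam in cams:
        s=state();grab_frame(cam);best=None
        ms=[d['pixels'] for d in regions_of(cam,'scoop_center')]
        for th in grid:
            o,B=pose(s,th);M=np.zeros((384,512),np.uint8)
            for part in(TRAY,HAND):
                p=np.array([px(cam,o+B@v) for v in part]).astype(np.float32)
                cv2.fillConvexPoly(M,cv2.convexHull(np.clip(p,-2000,2000)).astype(np.int32),1)
            for m in ms:
                i=(M.astype(bool)&m).sum()/max((M.astype(bool)|m).sum(),1)
                if best is None or i>best[0]: best=(round(float(i),3),float(th))
        out[cam]=best
    s=state();print(out,'t',s['time'],s['tool_pos'],'F',s['contact_force'],'T',s['ft_torque'],'w',s['gripper_width'],s['grasp_force'])
    return out
E
python3 -c "
from pitch import *
fit()"
```

```text
{'side': (0.655, 2.0), 'wrist': (0.622, 4.0)} t 11.8 [ 0.4268 -0.3109  0.1069] F [-0.0602  0.2924 -1.5209] T [-0.0124  0.1514  0.0573] w 0.15421835482772864 58.43282103538513
```

Request:
{"fn": "apply_moves", "kwargs": {"targets": [{"translation":[0,0,0],"twist":0,"hand":0.12},{"translation":[0,0,0],"twist":0,"hand":0.12}]}}

```text
time: 12.0
tool_pos: [0.4267, -0.3109, 0.1067]
tool_rot: [-0.0, 0.996, 0.094, -0.0]
contact_force: [0.4, -0.2, -2.5]
gripper_width: 0.155
grasp_force: 58.4
```

Request:
{"fn": "apply_moves", "kwargs": {"targets": [{"translation":[0,0,0],"twist":0,"hand":0.14},{"translation":[0,0,0],"twist":0,"hand":0.14}]}}

```text
time: 12.2
tool_pos: [0.4269, -0.311, 0.1069]
tool_rot: [-0.0, 0.996, 0.094, -0.0]
contact_force: [-0.0, -0.7, -2.8]
gripper_width: 0.154
grasp_force: 58.4
```

Request:
{"fn": "apply_moves", "kwargs": {"targets": [{"translation":[0,0,0],"twist":0,"hand":0.15}]}}

```text
time: 12.3
tool_pos: [0.4269, -0.3111, 0.107]
tool_rot: [-0.0, 0.996, 0.094, -0.0]
contact_force: [0.1, 0.1, -2.5]
gripper_width: 0.153
grasp_force: 58.4
```

Request:
{"fn": "apply_moves", "kwargs": {"targets": [{"translation":[0,0,0],"twist":0,"hand":0.153}]}}

```text
time: 12.4
tool_pos: [0.427, -0.3111, 0.107]
tool_rot: [-0.0, 0.996, 0.094, 0.0]
contact_force: [-0.3, -0.5, -2.1]
gripper_width: 0.154
grasp_force: 53.5
```

Request:
{"fn": "apply_moves", "kwargs": {"targets": [{"translation":[0,0,0],"twist":0,"hand":0.156}]}}

```text
time: 12.5
tool_pos: [0.427, -0.3111, 0.1071]
tool_rot: [0.0, 0.996, 0.094, 0.0]
contact_force: [0.7, 0.5, -1.4]
gripper_width: 0.158
grasp_force: 38.9
```

Request:
{"fn": "apply_moves", "kwargs": {"targets": [{"translation":[0,0,0],"twist":0,"hand":0.159}]}}

```text
time: 12.6
tool_pos: [0.4269, -0.3111, 0.107]
tool_rot: [-0.0, 0.996, 0.094, 0.0]
contact_force: [-0.5, -0.6, -2.6]
gripper_width: 0.164
grasp_force: 24.4
```

```bash
python3 -c "
from pitch import *
fit()"
```

```text
{'side': (0.69, 2.0), 'wrist': (0.635, 2.0)} t 12.8 [ 0.427  -0.3111  0.1071] F [-0.52   -0.2044 -2.1412] T [-0.052   0.133   0.0271] w 0.16517588502915698 24.351160526275635
```

Grip force falls about 4.9 N per 0.001 of opening, so it can be set finely. I'll keep lowering it here, where the lip can drop only 15 mm.

Request:
{"fn": "apply_moves", "kwargs": {"targets": [{"translation":[0,0,0],"twist":0,"hand":0.161},{"translation":[0,0,0],"twist":0,"hand":0.161}]}}

```text
time: 13.0
tool_pos: [0.4269, -0.3111, 0.107]
tool_rot: [-0.0, 0.996, 0.094, -0.0]
contact_force: [0.6, -0.8, -2.9]
gripper_width: 0.158
grasp_force: 14.3
```

```bash
python3 -c "
from pitch import *
fit()"
```

```text
{'side': (0.647, 2.0), 'wrist': (0.634, 2.0)} t 13.2 [ 0.4269 -0.3111  0.1071] F [ 0.0966  0.0203 -2.9423] T [-0.0385  0.0682 -0.0112] w 0.16186346507771526 14.299071729183197
```

Request:
{"fn": "apply_moves", "kwargs": {"targets": [{"translation":[0,0,0],"twist":0,"hand":0.162},{"translation":[0,0,0],"twist":0,"hand":0.162}]}}

```text
time: 13.4
tool_pos: [0.427, -0.3111, 0.1072]
tool_rot: [0.0, 0.996, 0.094, 0.0]
contact_force: [-0.6, -0.0, -2.0]
gripper_width: 0.163
grasp_force: 9.5
```

```bash
python3 -c "
from pitch import *
fit()"
```

```text
{'side': (0.698, 8.0), 'wrist': (0.638, 10.0)} t 13.6 [ 0.427  -0.3111  0.1072] F [-0.0325 -0.0068 -1.2552] T [ 0.0279  0.1127 -0.0056] w 0.16172541076300276 9.4776351749897
```

Threshold found: it slips between 14 and 9.5 N, and slipped only to about 8° before the bench caught it. I'll press it level against the bench, grip firmly, lift and carry.

Request:
{"fn": "apply_moves", "kwargs": {"targets": [{"translation":[0,0,0.07],"twist":0,"hand":0.162},{"translation":[0,0,0.07],"twist":0,"hand":0.162},{"translation":[0,0,0.01],"twist":0,"hand":0.162},{"translation":[0,0,0],"twist":0,"hand":0.162},{"translation":[0,0,0],"twist":0,"hand":0},{"translation":[0,0,0],"twist":0,"hand":0},{"translation":[0,0,-0.1],"twist":0,"hand":0},{"translation":[0,0,-0.25],"twist":0,"hand":0}]}}

```text
time: 14.4
tool_pos: [0.4251, -0.3089, 0.1243]
tool_rot: [-0.003, 0.996, 0.094, -0.002]
contact_force: [-0.1, -0.7, -1.7]
gripper_width: 0.156
grasp_force: 58.5
```

```bash
python3 -c "
from pitch import *
fit()
grab_frame('wrist')
for d in recognise('wrist','ball0_center'): print(np.round(d['point'],3),d['score'])"
```

```text
{'side': (0.0, -20.0), 'wrist': (0.567, 10.0)} t 14.6 [ 0.4272 -0.311   0.1273] F [ 0.6329 -0.8463 -2.5071] T [-0.0494  0.1961 -0.0118] w 0.15018016545360952 58.60459327697754
[ 0.503 -0.311  0.069] 0.69
```

```bash
python3 -c "
from pitch import *
fit(('side','wrist','side'));fit(('top',))
import pitch
A=grab_frame('side');s=state()
im=A[:,:,::-1].copy()
W=grab_frame('wrist')[:,:,::-1].copy()
for cam,I in(('side',im),('wrist',W)):
  for th,col in((0,(0,0,255)),(8,(0,255,0))):
    o,B=pose(s,th)
    for part in(TRAY,HAND):
      cv2.polylines(I,[cv2.convexHull(np.array([px(cam,o+B@v) for v in part]).astype(np.int32))],True,col,1)
c=cv2.resize(im[110:210,230:380],(450,300),interpolation=2);out=np.zeros((300,800,3),np.uint8);out[:,:450]=c;out[:262,450:]=cv2.resize(W,(350,262))
cv2.imwrite('pics/i.png',out)"
```

```text
{'side': (0.662, 2.0), 'wrist': (0.611, 4.0)} t 15.0 [ 0.4267 -0.3109  0.1264] F [-0.169  -0.0185 -1.3866] T [ 0.0208  0.1566 -0.0239] w 0.15897909398858864 58.60729694366455
{'top': (0.336, 2.0)} t 15.1 [ 0.4268 -0.311   0.1267] F [ 0.5872  0.2072 -1.9114] T [-0.0497  0.1683  0.0652] w 0.1568584889484808 58.60791206359863
```

View pics/i.png

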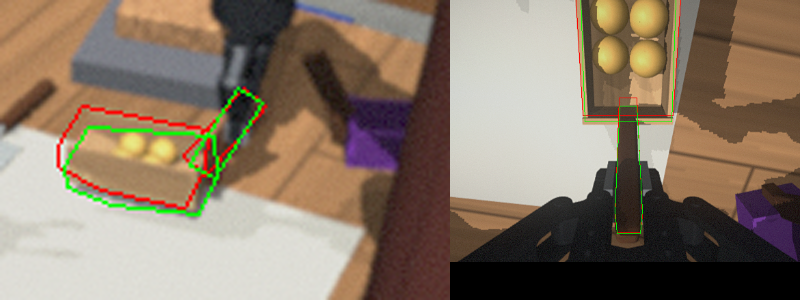

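Pitch is about 2–3° and all four balls are in the tray (wrist inset around (630,35)). Carrying it to the bowl by a route well clear of the jar.

Request:
{"fn": "apply_moves", "kwargs": {"targets": [{"translation":[0,0,-0.2],"twist":0,"hand":0},{"translation":[0,-0.05,-0.25],"twist":0,"hand":0},{"translation":[0,-0.15,-0.1],"twist":0,"hand":0},{"translation":[0,-0.25,0],"twist":0,"hand":0},{"translation":[0,-0.3,0],"twist":0,"hand":0},{"translation":[0,-0.3,0],"twist":0,"hand":0},{"translation":[0,-0.3,0],"twist":0,"hand":0},{"translation":[0.05,-0.3,0],"twist":0,"hand":0}]}}

```text
time: 16.0
tool_pos: [0.4003, -0.147, 0.1821]
tool_rot: [0.0, 0.996, 0.094, 0.0]
contact_force: [0.4, -0.2, -2.6]
gripper_width: 0.157
grasp_force: 58.7
```

Request:
{"fn": "apply_moves", "kwargs": {"targets": [{"translation":[0.1,-0.3,0],"twist":0,"hand":0},{"translation":[0.2,-0.3,0],"twist":0,"hand":0},{"translation":[0.25,-0.3,0],"twist":0,"hand":0},{"translation":[0.25,-0.2,0],"twist":0,"hand":0},{"translation":[0.2,-0.15,0],"twist":0,"hand":0},{"translation":[0.1,-0.1,0],"twist":0,"hand":0},{"translation":[0,0,0],"twist":0,"hand":0},{"translation":[0,0,0],"twist":0,"hand":0}]}}

```text
time: 16.8
tool_pos: [0.4831, 0.0048, 0.1818]
tool_rot: [0.0, 0.996, 0.094, -0.001]
contact_force: [0.8, 0.2, -2.2]
gripper_width: 0.153
grasp_force: 58.7
```

```bash
cat >> pitch.py <<'E'
def report(grid=np.arange(-20,80,2),cams=('side',)):
    f=fit(cams,grid);s=state();bowl=np.array([.664,.0445,.075])
    for c,v in f.items():
        if v:
            o,B=pose(s,v[1]);lip=o+B@(np.array([.065,0,.0214])-G)-.005*B[:,0];d=lip-bowl
            print(c,'th',v,'lip',lip,'rel bowl fwd/left/up',d@np.r_[B[:2,0]/np.linalg.norm(B[:2,0]),0],d@B[:,1],d[2])
    for cam in('top','side'):
        grab_frame(cam);print(cam,[(np.round(d['point'],3),round(d['score'],2)) for d in recognise(cam,'ball0_center')])
E
python3 -c "
from pitch import *
report()
for d in regions_of('top','red_bowl')[:1]:
    v,u=np.nonzero(d['pixels']);print('bowl',len(u),u.min(),u.max(),v.min(),v.max())
for d in recognise('side','red_bowl')[:1]: print(d['point'])"
```

```text
{'side': (0.664, 2.0)} t 16.9 [0.483  0.0044 0.1819] F [ 0.1234  0.3516 -1.9536] T [-0.0655  0.1808 -0.0007] w 0.15288529510148427 58.72766196727753
side th (0.664, 2.0) lip [0.6367 0.0336 0.1045] rel bowl fwd/left/up -0.028808122746141602 -0.005640976049096174 0.02946947157218692
top []
side [(array([0.557, 0.011, 0.119]), 0.59)]
bowl 1254 189 234 111 154
[0.6932, 0.0392, 0.0502]
```

Request:
{"fn": "apply_moves", "kwargs": {"targets": [{"translation":[0.15,-0.06,-0.03],"twist":0,"hand":0},{"translation":[0.05,0,-0.03],"twist":0,"hand":0},{"translation":[0,0,0],"twist":0,"hand":0.159},{"translation":[0,0,0],"twist":0,"hand":0.161},{"translation":[0,0,0],"twist":0,"hand":0.162},{"translation":[0,0,0],"twist":0,"hand":0.162},{"translation":[0,0,0],"twist":0,"hand":0.155}]}}

```text
time: 17.9
tool_pos: [0.502, 0.0147, 0.1881]
tool_rot: [0.0, 0.996, 0.094, 0.0]
contact_force: [-1.2, 0.7, -2.4]
gripper_width: 0.165
grasp_force: 22.2
```

```bash
python3 -c "
from pitch import *
report()"
```

```text
{'side': (0.628, 14.0)} t 18.0 [0.502  0.0147 0.1881] F [-0.7171 -0.3879 -2.3117] T [-0.0559  0.1127 -0.0295] w 0.1636038594029031 22.171820104122162
side th (0.628, 14.0) lip [0.6372 0.0405 0.0799] rel bowl fwd/left/up -0.027066607513702875 0.00114177385075643 0.004867495540884753
top []
side []
```

Request:
{"fn": "apply_moves", "kwargs": {"targets": [{"translation":[0.1,0,-0.15],"twist":0,"hand":0},{"translation":[0.2,0,-0.15],"twist":0,"hand":0},{"translation":[0,0,0],"twist":0,"hand":0.159},{"translation":[0,0,0],"twist":0,"hand":0.161},{"translation":[0,0,0],"twist":0,"hand":0.1625},{"translation":[0.05,0,-0.05],"twist":0,"hand":0.1625},{"translation":[0.05,0,-0.05],"twist":0,"hand":0.15}]}}

```text
time: 18.9
tool_pos: [0.541, 0.0224, 0.2276]
tool_rot: [-0.0, 0.996, 0.094, -0.001]
contact_force: [-0.0, -0.2, -1.8]
gripper_width: 0.158
grasp_force: 35.2
```

```bash
python3 -c "
from pitch import *
report()"
```

```text
{'side': (0.687, 32.0)} t 19.0 [0.5423 0.0223 0.2292] F [-0.5251 -0.5268 -0.9631] T [-0.0378  0.0421  0.0225] w 0.15839381488037066 35.18471717834473
side th (0.687, 32.0) lip [0.6392 0.0408 0.0837] rel bowl fwd/left/up -0.02505953687390522 0.000993218459757499 0.008748696695404998
top []
side [(array([0.637, 0.032, 0.111]), 0.49)]
```

Request:
{"fn": "apply_moves", "kwargs": {"targets": [{"translation":[0.12,0,-0.1],"twist":0,"hand":0},{"translation":[0.12,0,-0.1],"twist":0,"hand":0.15},{"translation":[0,0,0],"twist":0,"hand":0.16},{"translation":[0,0,0],"twist":0,"hand":0.162},{"translation":[0,0,0],"twist":0,"hand":0.163},{"translation":[0.05,0,-0.05],"twist":0,"hand":0.163},{"translation":[0,0,0],"twist":0,"hand":0.155}]}}

```text
time: 19.9
tool_pos: [0.5703, 0.0278, 0.2536]
tool_rot: [0.0, 0.996, 0.094, 0.0]
contact_force: [0.2, -0.1, -1.6]
gripper_width: 0.158
grasp_force: 22.6
```

```bash
python3 -c "
from pitch import *
report()"
```

```text
{'side': (0.745, 34.0)} t 20.0 [0.57   0.0278 0.2532] F [-0.4633 -0.0229 -1.5347] T [0.0251 0.038  0.0213] w 0.15872818721447202 22.60728567838669
side th (0.745, 34.0) lip [0.6617 0.0453 0.1043] rel bowl fwd/left/up -0.0021185678924534475 0.0012208415570295296 0.0293243764921904
top []
side [(array([0.671, 0.044, 0.025]), 0.51)]
```

Request:
{"fn": "apply_moves", "kwargs": {"targets": [{"translation":[0.05,0,0.05],"twist":0,"hand":0.155},{"translation":[0,0,0],"twist":0,"hand":0.161},{"translation":[0,0,0],"twist":0,"hand":0.163},{"translation":[0,0,0],"twist":0,"hand":0.1634},{"translation":[0,0,0],"twist":0,"hand":0.1634},{"translation":[0,0,0],"twist":0,"hand":0.155}]}}

```text
time: 20.8
tool_pos: [0.5748, 0.0287, 0.2482]
tool_rot: [0.0, 0.996, 0.094, 0.0]
contact_force: [0.6, -1.0, -2.6]
gripper_width: 0.162
grasp_force: 22.7
```

```bash
python3 -c "
from pitch import *
report()"
```

```text
{'side': (0.766, 38.0)} t 20.9 [0.5748 0.0287 0.2482] F [ 0.6197 -0.0548 -1.4199] T [ 0.0249  0.0356 -0.0312] w 0.16286919781217515 22.718692123889923
side th (0.766, 38.0) lip [0.6563 0.0443 0.0931] rel bowl fwd/left/up -0.007574575857199142 0.0012245251897420944 0.018113297283044907
top []
side [(array([0.455, 0.065, 0.018]), 0.71), (array([0.668, 0.045, 0.028]), 0.39)]
```

```bash
python3 -c "
from pitch import *
W=grab_frame('wrist')[:,:,::-1];S=grab_frame('side')[:,:,::-1];T=grab_frame('top')[:,:,::-1]
out=np.zeros((580,800,3),np.uint8);out[:300,:400]=cv2.resize(W,(400,300))
out[:300,400:]=cv2.resize(S[150:270,110:270],(400,300),interpolation=2)
out[300:580,:400]=cv2.resize(T[100:184,160:280],(400,280),interpolation=2)
out[300:580,400:]=cv2.resize(S[200:284,170:290],(400,280),interpolation=2)
cv2.imwrite('pics/j.png',out)"
```

```text
(no output)
```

View pics/j.png

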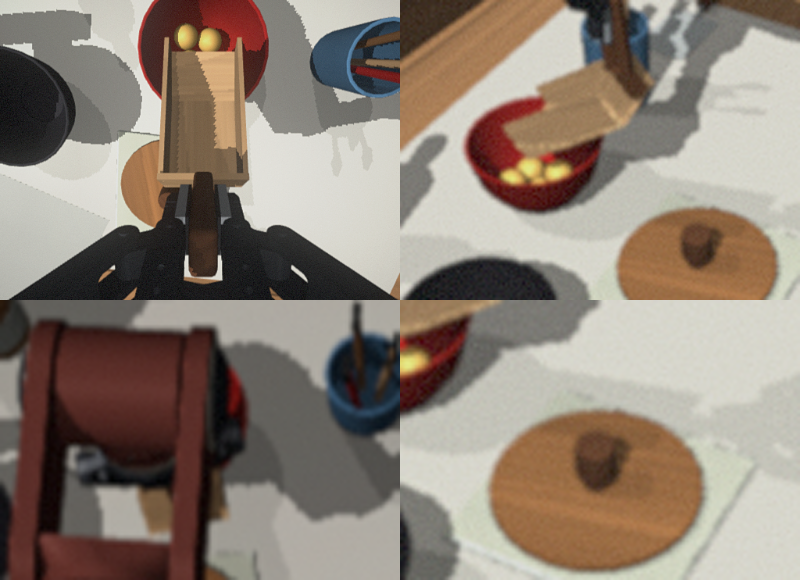

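The wrist inset shows an empty tray, and the balls lie in the red bowl at (195,38) and (535,170). The lid lies flat on the pad with its knob up at (698,240). Now I'll withdraw and take the empty scoop back to its free spot.

Request:
{"fn": "apply_moves", "kwargs": {"targets": [{"translation":[0,0,-0.25],"twist":0,"hand":0},{"translation":[0,0,-0.35],"twist":0,"hand":0},{"translation":[-0.2,0,0],"twist":0,"hand":0},{"translation":[-0.35,0,0],"twist":0,"hand":0},{"translation":[-0.4,0,0],"twist":0,"hand":0},{"translation":[-0.35,0,0],"twist":0,"hand":0},{"translation":[-0.2,0,0],"twist":0,"hand":0},{"translation":[0,0.1,0],"twist":0,"hand":0}]}}

```text
time: 22.05
tool_pos: [0.4278, -0.0091, 0.3085]
tool_rot: [0.0, 0.996, 0.095, 0.001]
contact_force: [0.9, 0.2, -1.1]
gripper_width: 0.156
grasp_force: 59.5
```

Request:
{"fn": "apply_moves", "kwargs": {"targets": [{"translation":[0,0.3,0],"twist":0,"hand":0},{"translation":[0,0.4,0],"twist":0,"hand":0},{"translation":[0,0.45,0],"twist":0,"hand":0},{"translation":[0,0.45,0],"twist":0,"hand":0},{"translation":[0,0.45,0],"twist":0,"hand":0},{"translation":[0,0.45,0],"twist":0,"hand":0},{"translation":[0,0.3,0],"twist":0,"hand":0},{"translation":[0,0.1,0],"twist":0,"hand":0}]}}

```text
time: 22.85
tool_pos: [0.4841, -0.2975, 0.3072]
tool_rot: [-0.0, 0.996, 0.093, -0.0]
contact_force: [-0.8, 0.0, -1.7]
gripper_width: 0.156
grasp_force: 59.5
```

```bash
python3 -c "
from pitch import *
fit(('side','wrist'))
A=grab_frame('top')
for n in('spatula','brush_jar'):print(n,[(np.round(d['point'],3),round(d['score'],2)) for d in recognise('top',n)[:2]])
d=regions_of('top','spatula')[0];v,u=np.nonzero(d['pixels']);print(u.min(),u.max(),v.min(),v.max(),ray('top',(u.min(),v.max()),.01),ray('top',(u.max(),v.min()),.01))"
```

```text
{'side': (0.735, 40.0), 'wrist': (0.829, 42.0)} t 23.05 [ 0.4839 -0.2935  0.3078] F [-0.0692 -0.076  -0.9118] T [ 0.0118  0.0068 -0.0075] w 0.1544564746543835 59.50116991996765
spatula [(array([ 0.695, -0.288,  0.003]), 0.6)]
brush_jar [(array([ 0.69 , -0.132,  0.067]), 0.97)]
298 361 115 134 [ 0.6706 -0.2211  0.01  ] [ 0.7254 -0.4211  0.01  ]
```

Request:
{"fn": "apply_moves", "kwargs": {"targets": [{"translation":[0,0,0.2],"twist":0,"hand":0},{"translation":[0,0,0.4],"twist":0,"hand":0},{"translation":[0,0,0.4],"twist":0,"hand":0},{"translation":[0,0,0.25],"twist":0,"hand":0},{"translation":[0,0,0.1],"twist":0,"hand":0.155},{"translation":[0,0,0],"twist":0,"hand":0.162},{"translation":[-0.05,0,0.05],"twist":0,"hand":0.162},{"translation":[-0.06,0,0.07],"twist":0,"hand":0.162}]}}

```text
time: 24.05
tool_pos: [0.4739, -0.2977, 0.1647]
tool_rot: [0.002, 0.996, 0.095, 0.001]
contact_force: [-6.9, -0.8, 11.7]
gripper_width: 0.159
grasp_force: 11.5
```

```bash
python3 -c "
from pitch import *
fit(('side','wrist'))"
```

```text
{'side': (0.742, 38.0), 'wrist': (0.887, 38.0)} t 24.25 [ 0.473  -0.2977  0.1641] F [-3.759  -1.4522  5.6185] T [-0.0636  0.799   0.0578] w 0.15862334916864262 10.470612198114395
```

Request:
{"fn": "apply_moves", "kwargs": {"targets": [{"translation":[-0.06,0,0],"twist":0,"hand":0.163},{"translation":[-0.1,0,0.05],"twist":0,"hand":0.163},{"translation":[-0.1,0,0.06],"twist":0,"hand":0.163},{"translation":[-0.1,0,0.07],"twist":0,"hand":0.163},{"translation":[0,0,0],"twist":0,"hand":0.163}]}}

```text
time: 24.75
tool_pos: [0.4354, -0.3026, 0.1411]
tool_rot: [-0.001, 0.996, 0.094, -0.001]
contact_force: [0.5, -0.2, -1.0]
gripper_width: 0.162
grasp_force: 4.4
```

```bash
python3 -c "
from pitch import *
fit(('side','wrist'))"
```

```text
{'side': (0.747, 24.0), 'wrist': (0.912, 26.0)} t 24.95 [ 0.4376 -0.3027  0.1428] F [ 1.1114 -0.3053 -1.2592] T [-0.0092  0.0402  0.0504] w 0.1621051435078973 4.065634086728096
```

Request:
{"fn": "apply_moves", "kwargs": {"targets": [{"translation":[-0.08,0,0.08],"twist":0,"hand":0.163},{"translation":[-0.08,0,0.08],"twist":0,"hand":0.163},{"translation":[-0.08,0,0.08],"twist":0,"hand":0.163},{"translation":[-0.07,0,0.09],"twist":0,"hand":0.163},{"translation":[-0.07,0,0.09],"twist":0,"hand":0.163},{"translation":[0,0,0],"twist":0,"hand":0.163}]}}

```text
time: 25.55
tool_pos: [0.3985, -0.3093, 0.0989]
tool_rot: [-0.001, 0.996, 0.094, -0.001]
contact_force: [0.2, 0.6, -1.4]
gripper_width: 0.162
grasp_force: 3.8
```

```bash
python3 -c "
from pitch import *
fit(('side','wrist'))"
```

```text
{'side': (0.772, 6.0), 'wrist': (0.935, 4.0)} t 25.75 [ 0.4005 -0.3102  0.1013] F [-0.5877  0.3242 -1.069 ] T [ 0.0384  0.0467 -0.015 ] w 0.16488514076008384 3.9026957005262375
```

Nearly level at about 5°. Lowering the last millimetres before release.

Request:
{"fn": "apply_moves", "kwargs": {"targets": [{"translation":[-0.04,0,0.05],"twist":0,"hand":0.163},{"translation":[-0.02,0,0.03],"twist":0,"hand":0.163},{"translation":[0,0,0],"twist":0,"hand":0.163}]}}

```text
time: 26.05
tool_pos: [0.3944, -0.3115, 0.0934]
tool_rot: [0.0, 0.996, 0.094, 0.0]
contact_force: [-0.4, 0.0, 0.7]
gripper_width: 0.164
grasp_force: 4.2
```

```bash
python3 -c "
from pitch import *
fit(('side','wrist'),np.arange(-10,20,1))"
```

```text
{'side': (0.747, 2.0), 'wrist': (0.928, 4.0)} t 26.25 [ 0.3945 -0.3115  0.0934] F [-0.7524 -1.4381  0.8147] T [-0.1401  0.1527  0.0473] w 0.16276959705373054 4.3124402314424515
```

Request:
{"fn": "apply_moves", "kwargs": {"targets": [{"translation":[0,0,0.01],"twist":0,"hand":0.165},{"translation":[0,0,0],"twist":0,"hand":0.3},{"translation":[0,0,0],"twist":0,"hand":0.6},{"translation":[0,0,0],"twist":0,"hand":0.6},{"translation":[0,0,-0.2],"twist":0,"hand":0.6},{"translation":[0,0,-0.45],"twist":0,"hand":0.6},{"translation":[0,0,-0.45],"twist":0,"hand":0.6},{"translation":[0,0,-0.45],"twist":0,"hand":0.6}]}}

```text
time: 27.05
tool_pos: [0.3941, -0.3108, 0.2484]
tool_rot: [-0.0, 0.996, 0.094, -0.0]
contact_force: [0.7, -1.3, 0.3]
gripper_width: 0.602
grasp_force: 0.0
```

```bash
python3 -c "
from pitch import *
s=state();print(s['time'],s['tool_pos'])
q=dict(s);q['tool_pos']=np.array([.3945,-.3115,.0932]);R0=state
import pitch
pitch.state=lambda:q
pitch.fit(('side','wrist','top'),np.arange(-12,13,2))
for cam in('top','side'):
  for n in['red_bowl','black_bowl','lid_knob','bottle','brush_jar','spatula','ball0_center']:
    print(cam,n,[(np.round(d['point'],3),round(d['score'],2),px(cam,d['point']).round()) for d in recognise(cam,n)[:4]])
for n,z in(('lid_knob',.014),('red_bowl',.075),('pad_top',.006)):
  for d in regions_of('top',n)[:2]:
    v,u=np.nonzero(d['pixels']);print(n,d['score'],len(u),u.min(),u.max(),v.min(),v.max(),ray('top',(u.mean(),v.mean()),z))
T=grab_frame('side');h=cv2.cvtColor(T,cv2.COLOR_RGB2HSV)
y=((h[...,0]>20)&(h[...,0]<34)&(h[...,1]>110)&(h[...,2]>120)).astype(np.uint8)
n,l,st,ce=cv2.connectedComponentsWithStats(y);print([(st[i,4],ce[i].round()) for i in range(1,n) if st[i,4]>8])"
```

```text
27.05 [ 0.3941 -0.3108  0.2484]
{'side': (0.81, 2.0), 'wrist': (0.832, 10.0), 'top': (0.652, -4.0)} t 27.05 [ 0.3945 -0.3115  0.0932] F [ 0.7416 -1.2937  0.2681] T [-0.0759 -0.0402  0.0182] w 0.6018882126007419 0.0
top red_bowl [(array([0.68 , 0.05 , 0.034]), 0.63, array([211., 132.]))]
top black_bowl [(array([0.564, 0.268, 0.032]), 0.72, array([141., 171.]))]
top lid_knob [(array([0.466, 0.057, 0.012]), 0.9, array([210., 201.])), (array([0.417, 0.056, 0.008]), 0.45, array([211., 217.]))]
top bottle [(array([0.756, 0.212, 0.123]), 0.67, array([152., 101.]))]
top brush_jar [(array([ 0.692, -0.135,  0.068]), 0.62, array([270., 123.])), (array([ 0.502, -0.294,  0.012]), 0.5, array([323., 186.]))]
top spatula [(array([ 0.696, -0.287,  0.004]), 0.58, array([318., 126.]))]
top ball0_center [(array([0.678, 0.04 , 0.028]), 0.45, array([214., 133.]))]
side red_bowl [(array([0.675, 0.025, 0.055]), 0.93, array([165., 205.]))]
side black_bowl [(array([0.58 , 0.241, 0.039]), 0.89, array([137., 279.]))]
side lid_knob [(array([0.454, 0.064, 0.017]), 0.82, array([229., 257.]))]
side bottle [(array([0.75 , 0.231, 0.103]), 0.62, array([ 79., 228.]))]
side brush_jar [(array([ 0.68 , -0.115,  0.085]), 0.95, array([194., 168.]))]
side spatula [(array([ 0.694, -0.286,  0.004]), 0.82, array([224., 160.]))]
side ball0_center [(array([0.672, 0.046, 0.028]), 0.59, array([161., 218.]))]
lid_knob 0.59 1995 186 236 177 226 [0.4641 0.0543 0.014 ]
red_bowl 0.56 1296 189 233 111 156 [0.6669 0.0455 0.075 ]
pad_top 0.85 926 182 239 175 233 [0.4414 0.0575 0.006 ]
pad_top 0.27 805 309 339 167 227 [ 0.5018 -0.2918  0.006 ]
[(np.int32(35), array([161., 217.])), (np.int32(32), array([172., 218.])), (np.int32(23), array([154., 220.]))]
```

```bash
python3 -c "
from pitch import *
T=grab_frame('top');h=cv2.cvtColor(T,cv2.COLOR_RGB2HSV)
y=((h[...,0]>18)&(h[...,0]<36)&(h[...,1]>100)&(h[...,2]>80)).astype(np.uint8)
n,l,st,ce=cv2.connectedComponentsWithStats(y);print([(st[i],ce[i].round()) for i in range(1,n) if st[i,4]>8])
print((y[111:157,189:234]).sum())
for r in y[118:150,192:232]: print(''.join('#' if k else '.' for k in r))"
```

```text
[(array([201, 130,   8,   8,  48], dtype=int32), array([204., 133.])), (array([210, 130,   9,   7,  49], dtype=int32), array([213., 133.])), (array([204, 139,   8,   8,  49], dtype=int32), array([207., 142.])), (array([213, 138,   9,   8,  53], dtype=int32), array([217., 142.])), (array([  0, 351,  33,  33, 892], dtype=int32), array([ 16., 368.]))]
199
........................................
........................................
........................................
........................................
........................................
........................................
........................................
........................................
........................................
........................................
........................................
........................................
..........#####....#####.#..............
.........#####.#...######...............
.........########.#######...............
.........######...#########.............
.........########.#######...............
..........######..########..............
..........######...######...............
...........###..........................
........................##..............
.............#####.....#####............
............#######..#########..........
............########.#########..........
............#######..########...........
............########.#######.#..........
.............#######..#######...........
..............#####....#####............
...............#.#......................
........................................
........................................
........................................
```

Exactly four balls are in the red bowl, the scoop stands level and the bystanders haven't moved. Handing in.

```bash
python3 -c "
from plant import *
print(job_done())"
```

```text
the job is handed in; nothing more can be done
None
```

The job is handed in at about 27 of the 72 s, verdict unknown: the lid lies flat on the pad within about 6 mm of its middle, all four balls are in the red bowl, the empty scoop stands upright about 30 mm behind where it started, and the bystanders had not moved in the final camera check.

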